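Find the loose terminal bolt and hold its cap open

TASK

One of the battery pack's three capped terminal bolts is loose: take the test rod from its stand, tap the bolts through the holes in their caps until you find the one that sinks right down, then put the rod back in its stand. Then take that bolt's cap by its tab, lift it to 50 degrees or so, and finish while still holding it open in the gripper. Keep the caps of the tight bolts shut and leave the other things on the table where they are.

Things in the scene. Friction and masses are not known exactly. Their poses are not given: they have to be found in the camera images.
- pack: Battery pack: black box, 140 (x) by 270 (y) by 80 mm high, fixed to the table; origin at the centre of its underside, own x pointing away from its front (the meter side, towards the robot), own y to the left. Three grey flip caps in a row along its y at +80 (left), 0 (middle) and -80 mm (right), each over a terminal bolt whose upright axis is at the pack's x = 0.
- stand: Wooden stand, 70 x 70 x 74 mm high, fixed to the table; origin at the centre of its underside. An upright through hole 16 mm wide in its middle holds the test rod.
- rod_grip (a point): Centre of the black handle of the test rod (loose, 80 g): handle 18 mm in diameter and 50 mm long, standing upright in the stand, own z along the rod towards the handle end. Below the handle a collar 26 mm in diameter, 4 mm thick, which rests on the stand; below it a steel shaft 8 mm in diameter and 70 mm long.
- rod_tip (a point): Free end of the shaft of the test rod, 99 mm below the handle centre along the rod; 4 mm above the table when the rod is in the stand.
- bolt_left (a joint): How far the left bolt has sunk (m), 0 at the start. Steel bolt head 16 mm in diameter under the left cap, its top 92 mm above the table and 8 mm below the top of the shut cap. A tight bolt hardly moves when pressed; the loose one gives way at about 2 to 3 N, sinks 7 mm and stays down. All look alike.
- cap_left (a joint): Angle of the left cap (rad): 0 shut, up to 1.3 open; its tab swings up and away from the robot. It falls shut when let go.
- cap_left_hole (a point): Centre of the 16 mm probe hole in the left cap, at the cap's upper face (100 mm above the table), right above the bolt. Cap: 70 (x) by 50 (y) by 19 mm, 50 g, the top 4 mm thick.
- cap_left_tab (a point): Grip point on the upright pull tab of the left cap: tab 14 x 14 mm, standing 37 mm up from the cap's upper face at the edge next to the robot; this point is 26 mm above that face. The tab can be pinched along the pack's y and turns between the fingers.
- cap_left_hinge (a point): Middle of the hinge line of the left cap, along the pack's y, at the cap's edge away from the robot, level with its upper face; 63 mm from the tab and 35 mm from the hole along the pack's x.
- bolt_middle (a joint): How far the middle bolt has sunk (m), 0 at the start. Steel bolt head 16 mm in diameter under the middle cap, its top 92 mm above the table and 8 mm below the top of the shut cap. A tight bolt hardly moves when pressed; the loose one gives way at about 2 to 3 N, sinks 7 mm and stays down. All look alike.
- cap_middle (a joint): Angle of the middle cap (rad): 0 shut, up to 1.3 open; its tab swings up and away from the robot. It falls shut when let go.
- cap_middle_hole (a point): Centre of the 16 mm probe hole in the middle cap, at the cap's upper face (100 mm above the table), right above the bolt. Cap: 70 (x) by 50 (y) by 19 mm, 50 g, the top 4 mm thick.
- cap_middle_tab (a point): Grip point on the upright pull tab of the middle cap: tab 14 x 14 mm, standing 37 mm up from the cap's upper face at the edge next to the robot; this point is 26 mm above that face. The tab can be pinched along the pack's y and turns between the fingers.
- cap_middle_hinge (a point): Middle of the hinge line of the middle cap, along the pack's y, at the cap's edge away from the robot, level with its upper face; 63 mm from the tab and 35 mm from the hole along the pack's x.
- bolt_right (a joint): How far the right bolt has sunk (m), 0 at the start. Steel bolt head 16 mm in diameter under the right cap, its top 92 mm above the table and 8 mm below the top of the shut cap. A tight bolt hardly moves when pressed; the loose one gives way at about 2 to 3 N, sinks 7 mm and stays down. All look alike.
- cap_right (a joint): Angle of the right cap (rad): 0 shut, up to 1.3 open; its tab swings up and away from the robot. It falls shut when let go.
- cap_right_hole (a point): Centre of the 16 mm probe hole in the right cap, at the cap's upper face (100 mm above the table), right above the bolt. Cap: 70 (x) by 50 (y) by 19 mm, 50 g, the top 4 mm thick.
- cap_right_tab (a point): Grip point on the upright pull tab of the right cap: tab 14 x 14 mm, standing 37 mm up from the cap's upper face at the edge next to the robot; this point is 26 mm above that face. The tab can be pinched along the pack's y and turns between the fingers.
- cap_right_hinge (a point): Middle of the hinge line of the right cap, along the pack's y, at the cap's edge away from the robot, level with its upper face; 63 mm from the tab and 35 mm from the hole along the pack's x.
- wrench: Steel wrench, 160 mm, lying, loose on the table; a bystander, to be left alone.
- tape: Yellow roll, 90 mm across and 19 mm high, loose on the table; a bystander, to be left alone. Origin in its underside.
- mug: White mug, 80 mm wide, 90 mm high, loose on the table; a bystander, to be left alone. Origin in its underside.
Things that resemble listed ones, but are neither listed nor needed, are in the scene too. There is more than one size of the part that bears rod_grip; the job needs the smallest.

How it is judged:
By the outcome, as a careful person would: the job done as asked, in the order asked, and still so for the second after the job is handed in, while the arm keeps its last pose, push and grip.
It also fails if it takes over 64 s, if anything falls off the work surface, if the arm or the gripper's body presses on something with over 40 N, if the wrist force passes 120 N, or if a joint passes its speed limit or range.

ROBOT

A 6-joint arm with a two-finger parallel gripper is mounted at the origin on the work surface. World frame = base frame: x ahead of the robot, y to its left, z up, the work surface at z = 0. Lengths are in m, angles in rad, forces in N, time in s.
With the tool pointing down it reaches from about 0.275 to 0.75 m from the base axis. Payload 10.2 kg.
Tool frame: the origin (TCP) lies midway between the tips of the shut fingers; the grasp point (between the pads) lies 19 mm behind it (env.hold_point_z is the distance from the TCP to the grasp point, in m); x points along the fingers, z is the direction in which the jaws open and shut, and the axes are right-handed (so a half turn about x gives the same grasp; the last joint's range is limited). The gripper opens to 85 mm and grips with 20 to 120 N. Pads are 22 mm wide; open, the fingers measure 114 mm over their backs; the gripper's body (76 mm by 85 mm) begins 54 mm behind the grasp point. The pads swing forward as they close: fully open they stand 13 mm farther back than shut.
Start: joints at [-1.378, 0.313, 1.498, -0, 1.331, -0.223], TCP at [0.212, -0.48, 0.231] pointing down, gripper open.
Joint ranges: [-2.94, 2.94], [-0.97, 2.17], [0.19, 2.56], [-1.23, 4.37], [0.02, 3.11], [-2.88, 2.88]. Speed limits (rad/s): [2.39, 2.39, 3.01, 3.14, 3.14, 3.14].

INTERFACE

Orientations are given as a unit quaternion [x, y, z, w].
In Python, from bench import env, kinematics, monitor, eyes, job gives the robot as it stands. The module is installed in compiled form; this text tells all that it offers. Calls block until the motion is done:
- env.reach(position, orientation): joint-space move of the TCP to a pose.
- env.movel(position, velocity=0.15, frame=None, guard=None): straight line of the TCP; frame=None keeps the orientation; velocity is the mean speed in m/s. With guard (N) it stops when the force on the tool has changed by that much, and returns True; else False.
- env.set_joints(angles): joint-space move.
- env.release() and env.close_gripper(effort=None): open the fingers fully, or close them until they stop; effort is the grip in N (None keeps the last).
- env.hold(seconds).
- kinematics.ik(position, orientation): joint angles nearest the present ones, or None.
- monitor.sense(): the state.
- eyes.grab_frame(name): name is "side" or "top" or "wrist"; returns a dict with "frame" (420x560x3 uint8, red, green, blue), "mtx" (3x3 intrinsics, pixels), "view" (4x4, takes a point from world to camera coordinates). Camera axes: x right, y down, z forward; pixel columns grow to the right and rows downward; lengths in m; the calibration is good to about 2 mm. The wrist camera is an equidistant fisheye: a pixel r from the principal point sees the ray r / f radians off the axis. A picture is of the moment at which its call begins. There is no depth.
A pose or a line that the arm cannot do raises env.MotionError and nothing moves.
- job.hand_in(): hands the job in, once; it reports no verdict.
The state is a dict: "clock": time; "joints": joint angles; "qvel": joint speeds; "joint_efforts": joint torques, N m; "position": TCP position; "ee_rot": TCP orientation; "contact_force": force on the tool from outside, world axes, zero at the start; "ft_torque": the same for the moment, N m; "finger_gap": opening from 0.0 (shut) to 1.0 (fully open).
Only numpy, scipy, OpenCV 4.12 (cv2) and the standard library are available. Lean on these libraries where they do the work, as an engineer would, in place of code of your own. Each camera call takes 0.05 s, during which the arm holds its last target.

## Working session

There is one attempt and no reset: what is moved stays moved. The work goes in short steps, each a Python script; the robot and the scene stay as the last script left them, time stands still between calls to the robot, and variables do not carry over. Pictures are saved under pics/ and viewed, and the job is handed in when it is done.

```bash
mkdir -p pics
cat > h.py <<'E'
import numpy as np, cv2
from bench import env, kinematics, monitor, eyes, job
def snap(name,fn):
    d=eyes.grab_frame(name); cv2.imwrite('pics/'+fn,d['frame'][:,:,::-1])
    np.savez('pics/'+fn+'.npz',**d); return d
E
python3 - <<'E'
from h import *
for n in ['side','top','wrist']:
    d=snap(n,n+'0.png'); print(n,d['mtx'].round(2).tolist(),d['view'].round(4).tolist())
s=monitor.sense(); print({k:np.round(v,3).tolist() for k,v in s.items()}, env.hold_point_z)
E
```

```text
side [[398.14, 0.0, 272.21], [0.0, 398.14, 212.89], [0.0, 0.0, 1.0]] [[-0.7609, -0.6489, 0.0061, 0.3474], [-0.5032, 0.584, -0.637, 0.3393], [0.4098, -0.4877, -0.7709, 0.6541], [0.0, 0.0, 0.0, 1.0]]
top [[527.46, 0.0, 284.88], [0.0, 527.46, 210.38], [0.0, 0.0, 1.0]] [[0.0257, -0.9997, 0.0004, -0.0812], [-0.9945, -0.0256, -0.1011, 0.5449], [0.1011, 0.0022, -0.9949, 1.1452], [0.0, 0.0, 0.0, 1.0]]
wrist [[325.19, 0.0, 276.84], [0.0, 325.19, 205.14], [0.0, 0.0, 1.0]] [[0.403, -0.9152, -0.0013, -0.5255], [-0.8821, -0.3888, 0.2658, -0.0356], [-0.2438, -0.106, -0.964, 0.3782], [0.0, 0.0, 0.0, 1.0]]
{'clock': 0.15, 'joints': [-1.378, 0.313, 1.498, -0.0, 1.331, -0.223], 'qvel': [0.001, -0.001, -0.001, 0.001, 0.001, 0.002], 'joint_efforts': [0.001, -41.237, -25.98, -0.0, 0.003, 0.0], 'position': [0.212, -0.48, 0.231], 'ee_rot': [0.386, 0.593, -0.386, 0.592], 'contact_force': [0.22, -0.015, 0.549], 'ft_torque': [-0.003, -0.042, 0.057], 'finger_gap': 1.001} 0.0187
```

View pics/top0.png

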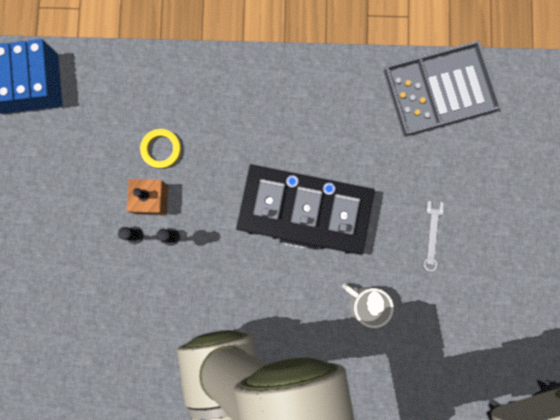

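View pics/side0.png

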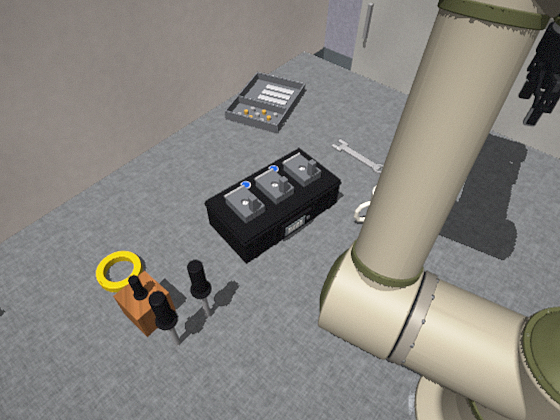

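View pics/wrist0.png

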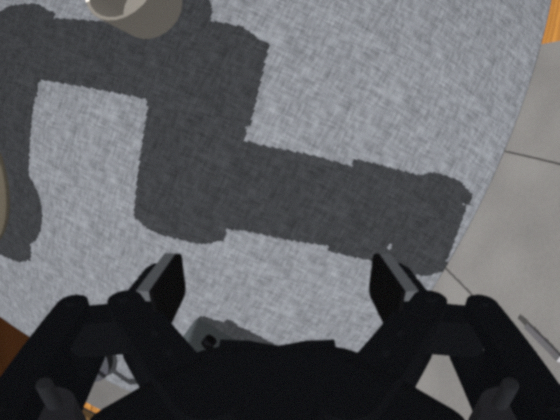

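Run:
```python
import cv2,numpy as np
t=cv2.imread('pics/top0.png');s=cv2.imread('pics/side0.png')
cv2.imwrite('pics/c1.png',np.hstack([cv2.resize(t[160:260,95:225],(520,400),interpolation=cv2.INTER_CUBIC)]))
cv2.imwrite('pics/c2.png',cv2.resize(s[240:350,85:255],(680,440),interpolation=cv2.INTER_CUBIC))
cv2.imwrite('pics/c3.png',cv2.resize(t[155:265,225:385],(800,550),interpolation=cv2.INTER_CUBIC))
cv2.imwrite('pics/c4.png',cv2.resize(s[140:265,195:350],(744,600),interpolation=cv2.INTER_CUBIC))
```

```text
(no output)
```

View pics/c1.png

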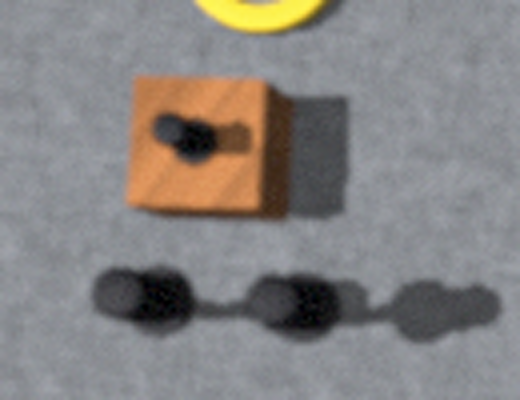

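View pics/c2.png

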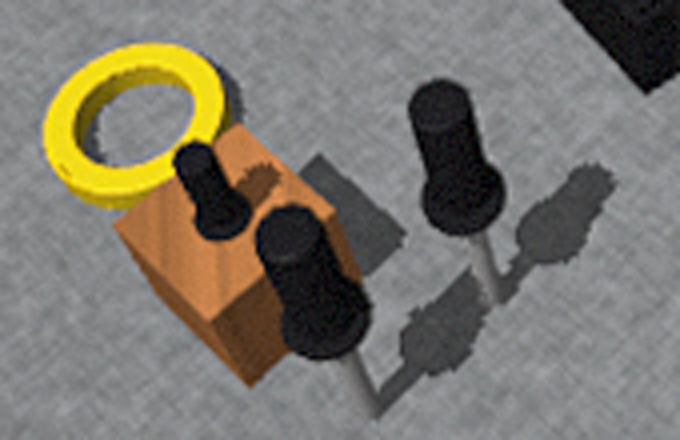

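View pics/c3.png

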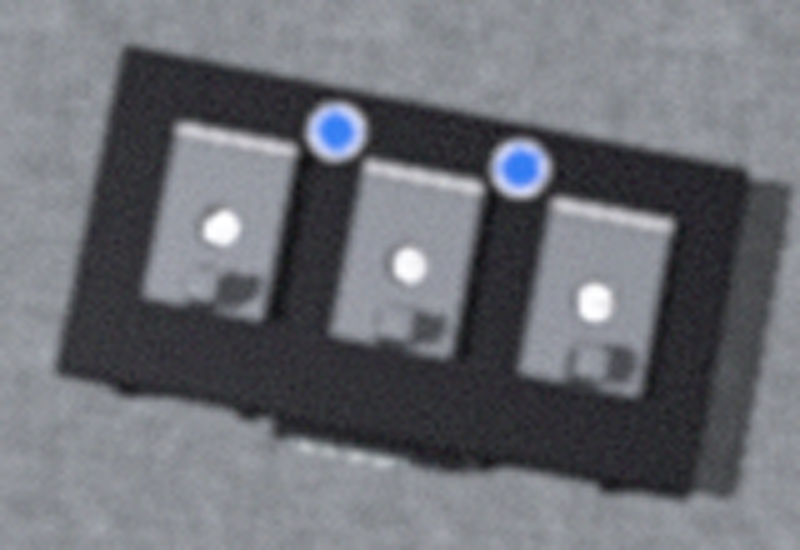

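View pics/c4.png

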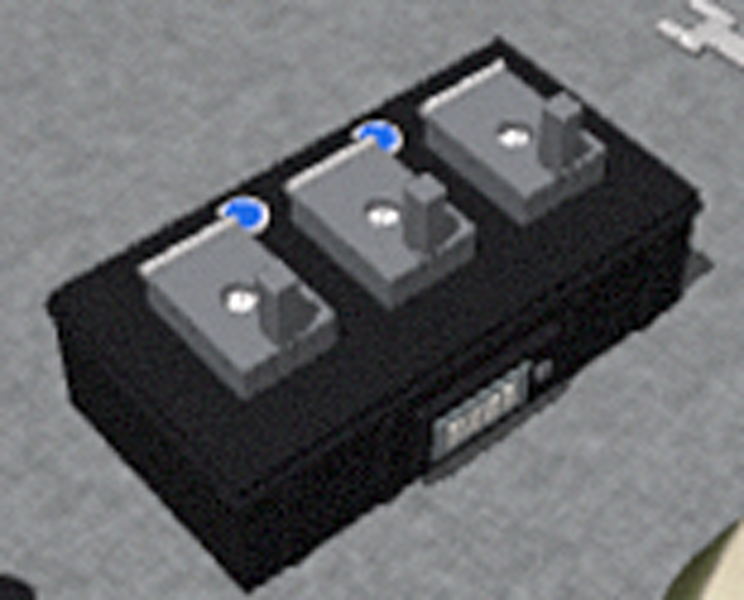

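```bash
cat >> h.py <<'E'
def load(fn): return dict(np.load('pics/'+fn+'.npz'))
def proj(d,P):
    P=np.atleast_2d(P).astype(float); V=d['view']; c=P@V[:3,:3].T+V[:3,3]; u=c@d['mtx'].T; return u[:,:2]/u[:,2:]
def projf(d,P):
    P=np.atleast_2d(P).astype(float); V=d['view']; c=P@V[:3,:3].T+V[:3,3]; K=d['mtx']
    rr=np.hypot(c[:,0],c[:,1]); th=np.arctan2(rr,c[:,2]); s=th/np.maximum(rr,1e-9)
    return np.c_[K[0,0]*c[:,0]*s+K[0,2],K[1,1]*c[:,1]*s+K[1,2]]
def ray(d,uv,fish=False):
    K=d['mtx'];V=d['view']; x=(uv[0]-K[0,2])/K[0,0]; y=(uv[1]-K[1,2])/K[1,1]
    if fish:
        th=np.hypot(x,y); r=np.array([x*np.sin(th)/th,y*np.sin(th)/th,np.cos(th)])
    else: r=np.array([x,y,1.])
    R=V[:3,:3]; return -R.T@V[:3,3], R.T@r
def onz(d,uv,z,fish=False):
    o,r=ray(d,uv,fish); return o+r*(z-o[2])/r[2]
def tri(obs):
    A=np.zeros((3,3));b=np.zeros(3)
    for d,uv,f in obs:
        o,r=ray(d,uv,f); r=r/np.linalg.norm(r); M=np.eye(3)-np.outer(r,r); A+=M;b+=M@o
    return np.linalg.solve(A,b)
E
cat > m1.py <<'E'
from h import *
t=load('top0.png');s=load('side0.png')
T=lambda x,y,k,ox,oy:((x+.5)/k-.5+ox,(y+.5)/k-.5+oy)
t1=lambda x,y:T(x,y,4,95,160); s1=lambda x,y:T(x,y,4,85,240); t3=lambda x,y:T(x,y,5,225,155); s3=lambda x,y:T(x,y,4.8,195,140)
print('rodA top (handle top)',tri([(t,t1(168,129),0),(s,s1(196,158),0)]), onz(t,t1(168,129),.128), onz(s,s1(196,158),.128))
print('stand corners z=.074', [onz(t,t1(*p),.074)[:2].round(4) for p in [(135,78),(265,80),(263,212),(128,205)]])
print('stand corners side', [onz(s,s1(*p),.074)[:2].round(4) for p in [(238,125),(335,212),(212,320),(115,228)]])
print('B top',tri([(t,t1(119,291),0),(s,s1(290,232),0)]),'C top',tri([(t,t1(272,297),0),(s,s1(440,103),0)]))
print('B tip side',onz(s,s1(376,412),0),'C tip',onz(s,s1(498,302),0))
for n,a,b in [('L',(221,228),(240,300)),('M',(409,266),(383,215)),('R',(595,302),(515,138))]:
    print(n,tri([(t,t3(*a),0),(s,s3(*b),0)]).round(4),onz(t,t3(*a),.1).round(4),onz(s,s3(*b),.1).round(4))
print('pack corners top', [onz(t,t3(*p),.08)[:2].round(4) for p in [(128,48),(748,172),(692,495),(60,372)]])
E
python3 m1.py
```

```text
rodA top (handle top) [0.56641181 0.23580659 0.12542933] [0.56675246 0.23588208 0.128     ] [0.56385113 0.23561439 0.128     ]
stand corners z=.074 [array([0.6009, 0.2706]), array([0.6016, 0.2007]), array([0.5304, 0.1983]), array([0.5323, 0.2705])]
stand corners side [array([0.5997, 0.2019]), array([0.5303, 0.202 ]), array([0.5303, 0.2699]), array([0.5984, 0.2709])]
B top [0.48060804 0.24140865 0.1744112 ] C top [0.47931467 0.1667622  0.17605477]
B tip side [0.47831712 0.24000751 0.        ] C tip [0.47504276 0.16581539 0.        ]
L [ 0.5606 -0.0329  0.0949] [ 0.56   -0.0331  0.1   ] [ 0.5574 -0.0298  0.1   ]
M [ 0.5467 -0.1122  0.0947] [ 0.546 -0.112  0.1  ] [ 0.5435 -0.1082  0.1   ]
R [ 0.5331 -0.1908  0.0936] [ 0.5329 -0.1899  0.1   ] [ 0.529  -0.1856  0.1   ]
pack corners top [array([0.639 , 0.0096]), array([ 0.5922, -0.2565]), array([ 0.4543, -0.2341]), array([0.4993, 0.0339])]
```

```bash
cat >> h.py <<'E'
from scipy.spatial.transform import Rotation as Ro
def quat(jaw_yaw):  # tool down, jaw (z) axis at angle jaw_yaw in world xy
    z=np.array([np.cos(jaw_yaw),np.sin(jaw_yaw),0]);x=np.array([0,0,-1.]);y=np.cross(z,x)
    return Ro.from_matrix(np.c_[x,y,z]).as_quat()
E
python3 - <<'E'
from h import *
d=load('wrist0.png');V=d['view'];s=monitor.sense()
R=Ro.from_quat(s['ee_rot']).as_matrix(); print(R.round(3))
c=-V[:3,:3].T@V[:3,3]; print('cam in tool',R.T@(c-s['position']),'axis',R.T@V[2,:3])
P=lambda:0
for nm,p,y0 in [('stand',[.566,.236,.15],90),('stand hi',[.566,.236,.3],90),('L',[.5606,-.0329,.18],80.1),('R',[.5331,-.1908,.18],80.1)]:
  for f in (0,180,-90):
    print(nm,f,(lambda q:None if q is None else q.round(2))(kinematics.ik(p,quat(np.radians(y0+f)))))
E
```

```text
[[-0.     0.915  0.404]
 [ 0.001  0.404 -0.915]
 [-1.     0.    -0.001]]
cam in tool [-0.14252934  0.06568921  0.00108701] axis [ 9.63969244e-01 -2.66013080e-01 -5.81903212e-04]
stand 0 [ 0.2   0.57  1.32 -0.    1.24 -1.37]
stand 180 [ 0.2   0.57  1.32 -0.    1.24  1.78]
stand -90 [ 0.2   0.57  1.32 -0.    1.24  0.2 ]
stand hi 0 [ 0.2   0.48  1.08 -0.    1.58 -1.37]
stand hi 180 [ 0.2   0.48  1.08 -0.    1.58  1.78]
stand hi -90 [ 0.2   0.48  1.08 -0.    1.58  0.2 ]
L 0 [-0.27  0.44  1.46 -0.    1.25 -1.67]
L 180 [-0.27  0.44  1.46 -0.    1.25  1.48]
L -90 [-0.27  0.44  1.46 -0.    1.25 -0.09]
R 0 [-0.55  0.45  1.45 -0.    1.25 -1.95]
R 180 [-0.55  0.45  1.45 -0.    1.25  1.19]
R -90 [-0.55  0.45  1.45 -0.    1.25 -0.38]
```

Run:
```python
from h import *
env.reach([.566,.236,.20],quat(np.pi/2))
d=snap('wrist','w1.png'); t=snap('top','t1.png'); print(monitor.sense()['clock'],monitor.sense()['position'],monitor.sense()['contact_force'])
for nm,p in [('handletop',[.566,.236,.128]),('collar',[.566,.236,.078])]+[('sc',[.566+a,.236+b,.074]) for a in(-.035,.035) for b in (-.035,.035)]: print(nm,projf(d,p))
```

```text
3.0667 [0.56623366 0.23539696 0.2000204 ] [ 0.27045832 -0.61201891 -0.71127922]
handletop [[280.31376628 217.33842266]]
collar [[279.72772571 199.4762952 ]]
sc [[237.650174   157.73778614]]
sc [[321.6035218  157.61982091]]
sc [[240.19358072 236.74440688]]
sc [[319.09671428 236.5420098 ]]
```

View pics/w1.png

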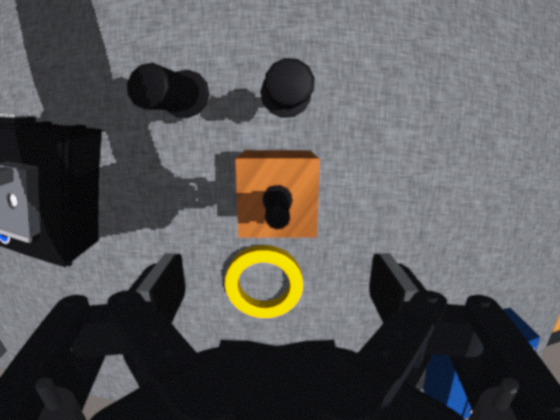

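Run:
```python
from h import *
env.movel([.566,.235,.0873],velocity=.12)
env.close_gripper(50)
s=monitor.sense(); print(s['clock'],s['position'],s['contact_force'],s['finger_gap'])
snap('wrist','w2.png')
z=s['position'][2]
env.movel([.566,.235,.1073],velocity=.08,guard=15)
s=monitor.sense(); print(s['clock'],s['position'],s['contact_force'],s['finger_gap'])
snap('wrist','w3.png');snap('side','s3.png')
```

```text
4.7917 [0.56607116 0.23502591 0.08746684] [ 0.18760228 -0.03002826  1.73086657] 0.19290925336094186
5.2417 [0.56614248 0.23502807 0.10770091] [ 0.70324872 -0.60733115 -0.83057089] 0.19420794458177307
```

View pics/w3.png

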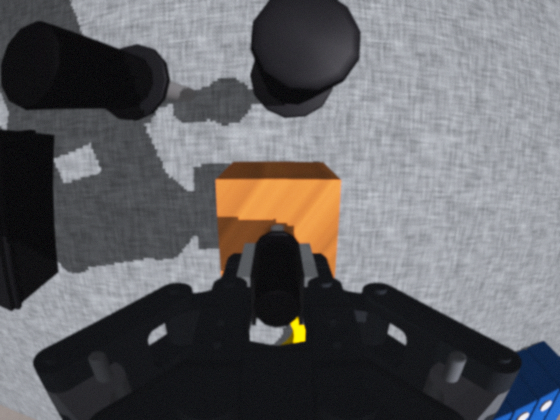

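View pics/s3.png

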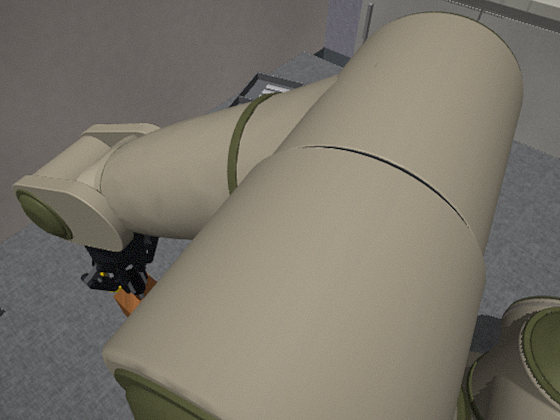

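```bash
cat >> h.py <<'E'
YAW=np.radians(-9.9); C0=np.array([.5467,-.1120])
def pk(x,y): return C0+np.array([x*np.cos(YAW)-y*np.sin(YAW),x*np.sin(YAW)+y*np.cos(YAW)])
QP=quat(np.pi/2+YAW); TIP=.0835
E
python3 - <<'E'
from h import *
env.movel([.566,.235,.265],velocity=.2)
print([pk(0,y) for y in (.08,0,-.08)])
p=pk(0,.08)
env.reach([*p,.265],QP)
env.movel([*p,.112+TIP],velocity=.15)
env.hold(.2)
s=monitor.sense(); print(s['clock'],s['position'],s['contact_force'],s['finger_gap'])
d=snap('wrist','w4.png')
P=s['position']
print('tip',projf(d,[P[0],P[1],P[2]-TIP]),'hole',projf(d,[*p,.1]),'bolt',projf(d,[*p,.092]))
im=cv2.imread('pics/w4.png'); cv2.imwrite('pics/w4c.png',cv2.resize(im[100:300,180:380],(600,600),interpolation=cv2.INTER_CUBIC))
E
```

```text
[array([ 0.56045433, -0.03319125]), array([ 0.5467, -0.112 ]), array([ 0.53294567, -0.19080875])]
8.1417 [ 0.56084299 -0.03317125  0.19648488] [-0.28444146  0.90621477 -0.68111573] 0.19703352844813224
tip [[279.35674433 212.41393045]] hole [[279.12932782 207.05493534]] bolt [[279.06742933 204.29802382]]
```

View pics/w4.png

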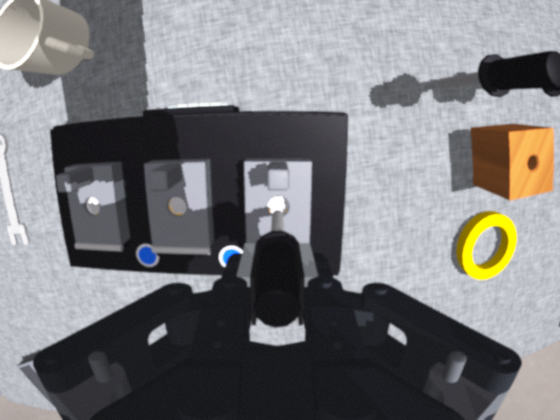

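View pics/w4c.png

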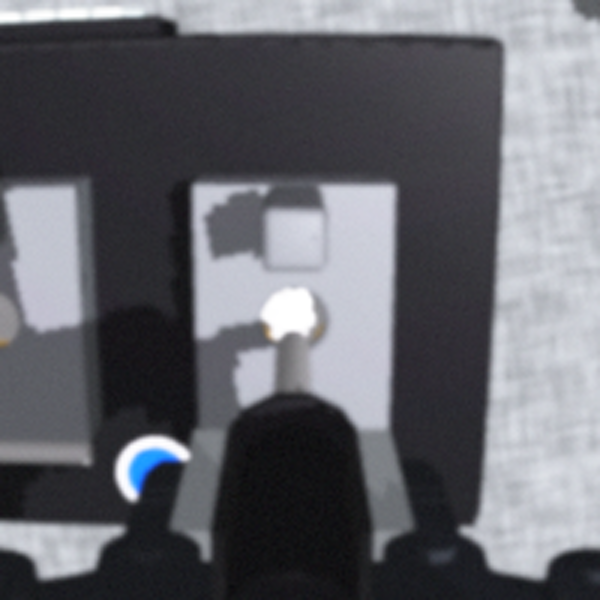

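```bash
cat >> h.py <<'E'
def tap(p,tgt=.0865):
    env.movel([*p,.097+TIP],velocity=.06,guard=6)
    hit=env.movel([*p,tgt+TIP],velocity=.015,guard=7)
    s=monitor.sense(); print('hit',hit,s['clock'],'tip z',s['position'][2]-TIP,s['position'],s['contact_force'],s['finger_gap'])
    return hit
E
python3 - <<'E'
from h import *
p=pk(0,.08)
tap(p)
d=snap('wrist','w5.png')
im=cv2.imread('pics/w5.png'); cv2.imwrite('pics/w5c.png',cv2.resize(im[100:300,180:380],(600,600),interpolation=cv2.INTER_CUBIC))
E
```

```text
hit False 9.4417 tip z 0.08636020875130347 [ 0.56034491 -0.03318482  0.16986021] [-0.32929944 -0.06067147  0.21555751] 0.19711628639730158
```

View pics/w5c.png

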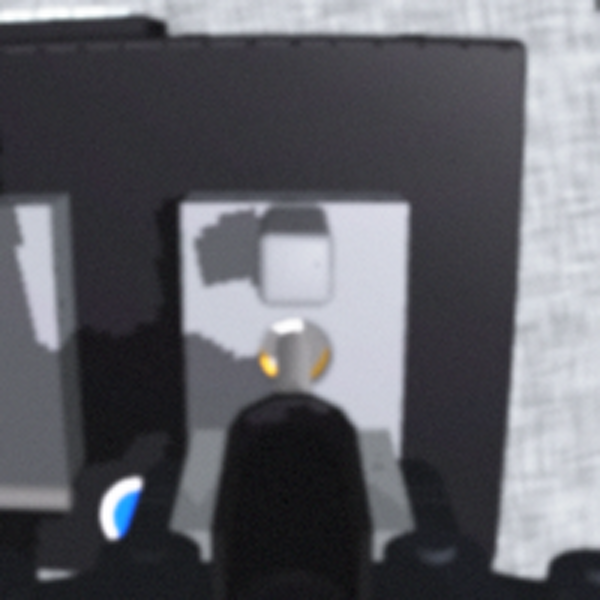

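Run:
```python
from h import *
p=pk(0,.08)
h=env.movel([*p,.0825+TIP],velocity=.01,guard=7)
s=monitor.sense(); print('hit',h,s['clock'],'tip z',s['position'][2]-TIP,s['contact_force'],s['finger_gap'])
d=snap('wrist','w6.png')
im=cv2.imread('pics/w6.png'); cv2.imwrite('pics/w6c.png',cv2.resize(im[100:300,180:380],(600,600),interpolation=cv2.INTER_CUBIC))
```

```text
hit True 9.8083 tip z 0.08483395440731926 [-1.29071195  0.29610293  5.20755889] 0.19584397437367754
```

View pics/w6c.png

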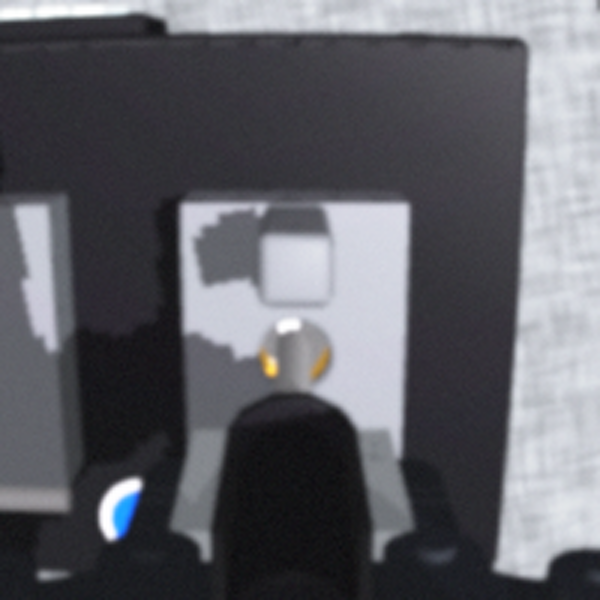

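Run:
```python
from h import *
p=pk(0,.08)
env.movel([*p,.15+TIP],velocity=.12)
d=snap('wrist','w7a.png')
env.movel([*p,.16+TIP],velocity=.1)
p=pk(0,0)
env.movel([*p,.16+TIP],velocity=.15,frame=None)
env.movel([*p,.112+TIP],velocity=.12)
s=monitor.sense(); print(s['clock'],s['position'],s['contact_force'],s['finger_gap'])
d=snap('wrist','w7.png')
a=cv2.imread('pics/w7a.png');im=cv2.imread('pics/w7.png'); cv2.imwrite('pics/w7c.png',cv2.resize(np.hstack([a[130:270,200:340],im[130:270,200:340]]),(800,400),interpolation=cv2.INTER_CUBIC))
```

```text
12.0917 [ 0.54704327 -0.11169098  0.19610378] [ 0.64194778  0.46095869 -0.55841533] 0.20168801560046853
```

View pics/w7c.png

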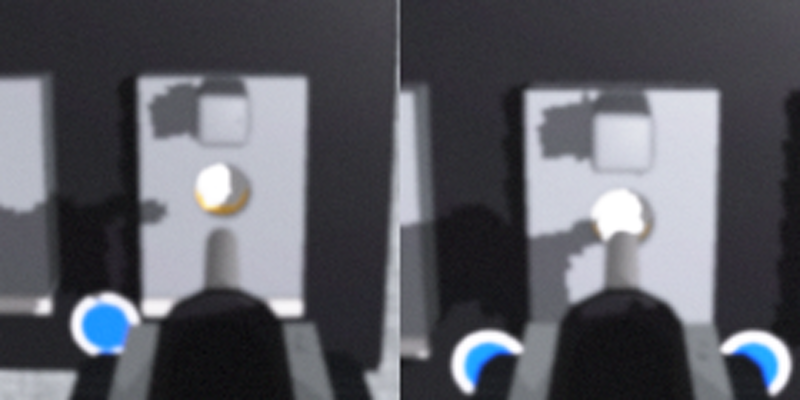

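Run:
```python
from h import *
p=pk(0,0)
env.movel([*p,.097+TIP],velocity=.06,guard=6)
hit=env.movel([*p,.0885+TIP],velocity=.012,guard=6)
s=monitor.sense(); print(hit,s['clock'],s['position'][2]-TIP,s['contact_force'],s['finger_gap'])
env.movel([*p,.165+TIP],velocity=.15)
s=monitor.sense(); print(s['clock'],s['contact_force'],s['finger_gap'])
```

```text
True 13.0667 0.0915304073083406 [-1.27269024  0.3102646   4.77354461] 0.1963405413451117
13.7083 [ 0.06344522  0.11569377 -1.14786248] 0.1908637295820016
```

Run:
```python
from h import *
env.reach([.566,.235,.25],quat(np.pi/2))
env.movel([.566,.235,.086+TIP],velocity=.15)
env.hold(.2)
s=monitor.sense(); print(s['clock'],s['position'],s['contact_force'])
d=snap('wrist','w8.png')
P=s['position'];print('tip',projf(d,[P[0],P[1],P[2]-TIP]),'hole',projf(d,[.566,.2355,.074]))
im=cv2.imread('pics/w8.png'); cv2.imwrite('pics/w8c.png',cv2.resize(im[130:270,200:340],(600,600),interpolation=cv2.INTER_CUBIC))
```

```text
15.9 [0.56640575 0.23501982 0.17052934] [0.08788277 0.03719563 0.39317147]
tip [[279.10109183 212.8250573 ]] hole [[279.61585786 207.39949194]]
```

View pics/w8c.png

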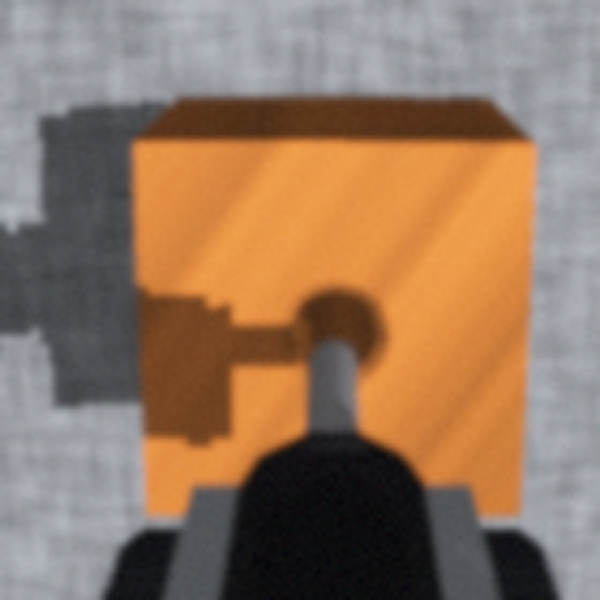

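Run:
```python
from h import *
X=[.5655,.2362]
env.movel([*X,.086+TIP],velocity=.05)
h=env.movel([*X,.016+TIP],velocity=.08,guard=8)
s=monitor.sense(); print(h,s['clock'],s['position'][2]-TIP,s['contact_force'])
if not h:
    h=env.movel([*X,.0025+TIP],velocity=.03,guard=6)
    s=monitor.sense(); print(h,s['clock'],s['position'],s['position'][2]-TIP,s['contact_force'],s['ft_torque'])
```

```text
False 17.225 0.016582776391902573 [ 0.78473393 -0.23113456 -1.07881967]
True 17.65 [0.56553434 0.2362442  0.08748269] 0.003982689537262163 [-0.31530663 -0.57003881  3.92735467] [-0.07585508  0.07360564 -0.04313393]
```

Run:
```python
from h import *
env.release()
env.movel([.5655,.2362,.21],velocity=.15)
s=monitor.sense(); print(s['clock'],s['position'],s['contact_force'],s['finger_gap'])
snap('wrist','w9.png')
p=pk(-.028,.08)
env.reach([*p,.235],QP)
s=monitor.sense(); print(s['clock'],s['position'],s['contact_force'])
d=snap('wrist','w10.png')
for x,z in [(-.028,.137),(-.021,.137),(-.035,.137),(0,.1)]: print(projf(d,[*pk(x,.08),z]))
a=cv2.imread('pics/w9.png');im=cv2.imread('pics/w10.png'); cv2.imwrite('pics/w10c.png',cv2.resize(np.hstack([a[120:260,200:340],im[120:260,200:340]]),(800,400),interpolation=cv2.INTER_CUBIC))
```

```text
19.2833 [0.56512829 0.23609317 0.20894074] [ 0.11090213 -0.91531271  0.51208002] 1.0011908314106606
20.375 [ 0.53305397 -0.02749467  0.23479267] [-0.01747133  1.05690093 -0.02136696]
[[278.0179346  207.30302243]]
[[278.00839995 216.01297157]]
[[278.02703488 198.46026881]]
[[277.84928659 226.12366112]]
```

View pics/w10c.png

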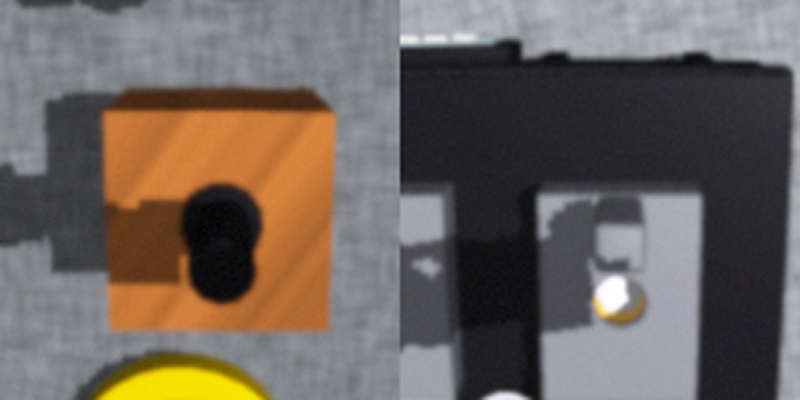

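View pics/w10.png

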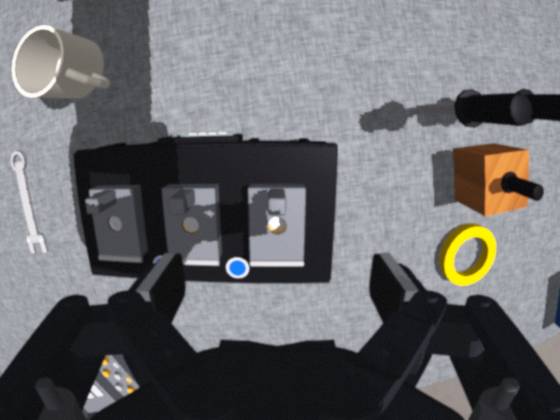

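Run:
```python
from h import *
p=pk(-.028,.08)
env.movel([*p,.110],velocity=.12,guard=12)
s=monitor.sense(); print(s['clock'],s['position'],s['contact_force'])
env.close_gripper(40)
s=monitor.sense(); print(s['clock'],s['position'],s['contact_force'],s['finger_gap'])
d=snap('wrist','w11.png')
```

```text
21.6167 [ 0.53323553 -0.02843786  0.11065674] [-0.66613993  0.18052673  0.93557203]
22.2667 [ 0.53294578 -0.02791289  0.1101756 ] [-0.90925071  4.79662662  3.03660348] 0.15560004796101812
```

View pics/w11.png

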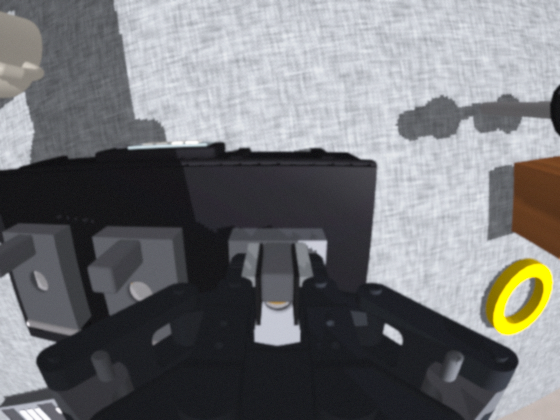

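```bash
cat > arc.py <<'E'
from h import *
def arc(a0,a1,n,dy=.0006,gz=.0287):
    for a in np.radians(np.linspace(a0,a1,n)):
        x=.035-.063*np.cos(a)+gz*np.sin(a); z=.1+.063*np.sin(a)+gz*np.cos(a)
        h=env.movel([*pk(x,.08+dy),z-.0187],velocity=.06,guard=20)
        s=monitor.sense(); print(round(float(np.degrees(a)),1),h,round(s['clock'],2),s['contact_force'].round(1) if hasattr(s['contact_force'],'round') else s['contact_force'],round(s['finger_gap'],3))
        if h: break
E
python3 - <<'E'
from arc import *
arc(0,20,5)
snap('wrist','w12.png')
E
```

```text
0.0 False 22.57 [-1.6  3.2  3.6] 0.159
5.0 False 22.82 [-2.7  1.9 -0.5] 0.152
10.0 False 23.07 [-5.2  2.4 -1.7] 0.153
15.0 False 23.32 [-5.   2.  -1.2] 0.158
20.0 False 23.57 [-3.7  2.7  1.3] 0.156
```

View pics/w12.png

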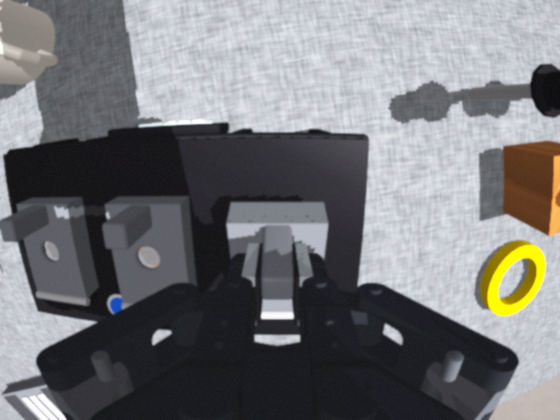

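The cap is opening: its front edge is rising at about (277,208), the tab is held at about (277,250), and forces are small. I'll continue the lift.

Run:
```python
from arc import *
arc(25,51,6)
env.hold(.3)
s=monitor.sense(); print(s['clock'],s['position'],s['contact_force'],s['finger_gap'])
snap('wrist','w13.png');snap('side','s13.png');snap('top','t13.png')
```

```text
25.0 False 23.87 [-3.9  2.7 -0.2] 0.153
30.2 False 24.12 [-3.1  1.4 -0.5] 0.149
35.4 False 24.38 [-2.7 -0.1 -1.2] 0.154
40.6 False 24.64 [-2.1  0.3 -1.6] 0.153
45.8 False 24.9 [-2.7  0.6 -1. ] 0.155
51.0 False 25.16 [-4.   1.  -0.5] 0.153
25.4583 [ 0.57788766 -0.03564925  0.14834345] [-4.05215022  0.49693238 -0.5270253 ] 0.1550947782601513
```

View pics/w13.png

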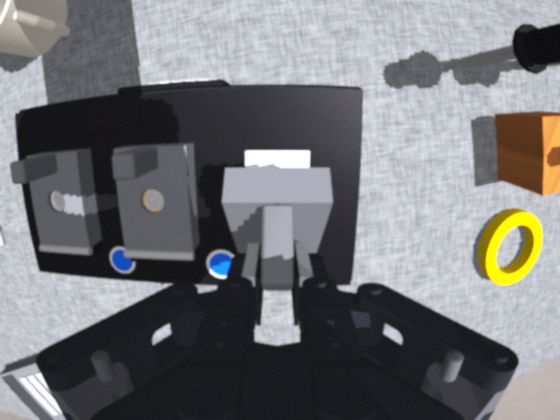

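View pics/s13.png

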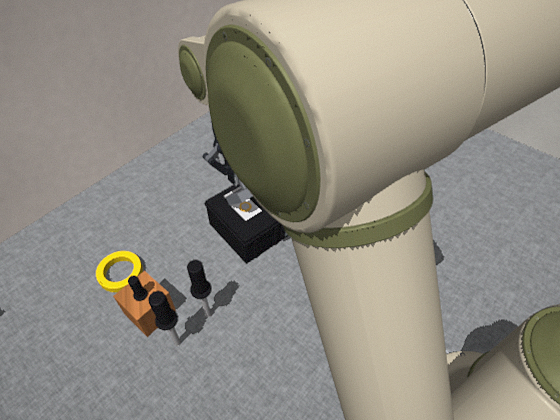

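View pics/t13.png

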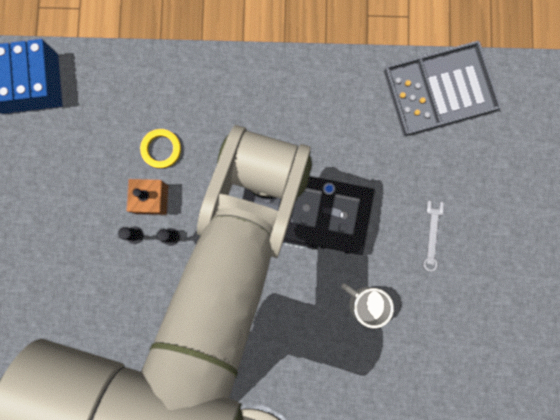

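Run:
```python
from h import *
d=load('w13.png')
for a in (40,45,50,55,60):
    r=np.radians(a);f=lambda u,w:(.035-u*np.cos(r)+w*np.sin(r), .1+u*np.sin(r)+w*np.cos(r))
    o=[]
    for u,w in [(.07,0),(.07,-.019)]:
        x,z=f(u,w)
        for y in (.105,.055): o.append(projf(d,[*pk(x,y),z])[0].round(1).tolist())
    print(a,o)
```

```text
40 [[333.3, 187.0], [225.3, 187.1], [329.2, 157.1], [229.0, 157.1]]
45 [[334.6, 198.0], [224.2, 198.1], [330.9, 164.4], [227.5, 164.4]]
50 [[335.7, 210.1], [223.1, 210.2], [332.5, 173.1], [226.1, 173.2]]
55 [[336.6, 223.1], [222.3, 223.2], [334.0, 183.2], [224.7, 183.3]]
60 [[337.2, 236.7], [221.8, 236.9], [335.4, 194.7], [223.4, 194.7]]
```

Run:
```python
from arc import *
arc(52.5,54,2)
env.hold(.5)
s=monitor.sense(); print(s['clock'],s['position'],s['contact_force'],s['finger_gap'])
snap('wrist','w14.png')
im=cv2.imread('pics/w14.png'); cv2.imwrite('pics/w14c.png',cv2.resize(im[130:280,200:350],(600,600),interpolation=cv2.INTER_CUBIC))
d=load('w14.png')
for a in (45,50,55):
    r=np.radians(a)
    print(a,[projf(d,[*pk(.035-.07*np.cos(r)+w*np.sin(r),.08),.1+.07*np.sin(r)+w*np.cos(r)])[0].round(1).tolist() for w in (0,-.019)])
```

```text
52.5 False 25.86 [-5.4  0.7  1. ] 0.15
54.0 False 26.11 [-3.9  0.8  0.7] 0.153
26.6083 [ 0.58141528 -0.03622437  0.14917293] [-5.48228598  1.69945817  1.2790404 ] 0.15231288999702045
45 [[279.4, 189.8], [279.2, 156.5]]
50 [[279.5, 201.9], [279.3, 165.0]]
55 [[279.5, 214.9], [279.4, 175.0]]
```

View pics/w14c.png

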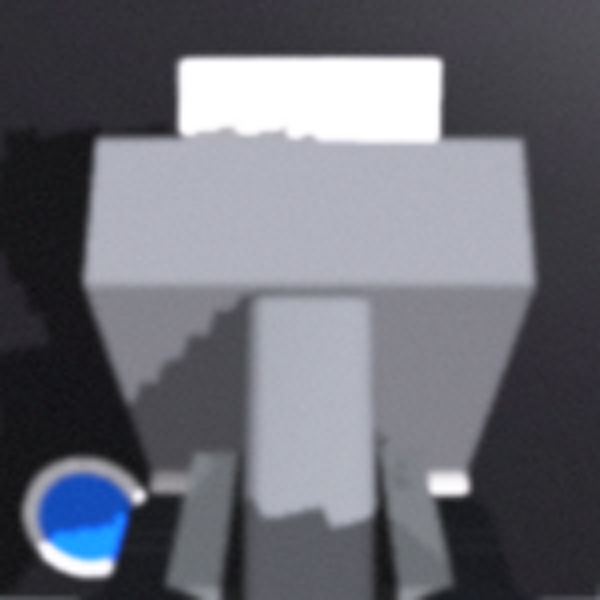

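View pics/w14.png

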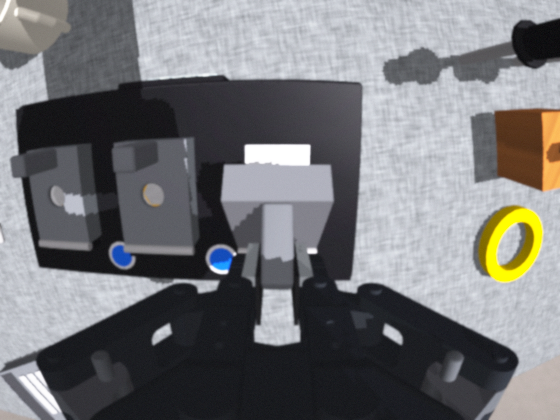

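Run:
```python
from h import *
print(job.hand_in()); s=monitor.sense(); print(s['clock'],s['finger_gap'])
```

```text
the job is handed in; nothing more can be done
None
the job is handed in; nothing more can be done
```

The left bolt is the loose one. Its cap is held open at about 50° in the gripper, and the job is handed in at about 27 s of the 64 s allowed.

- **Picking the rod:** Three black-handled rods stood in view, at top-image pixels (143,194), (130,234) and (168,236). I took the smallest, the one in the stand at (143,194).
- **Tapping:** The left bolt let the rod sink until it stopped at 84.8 mm above the table, about 7 mm down. I then tapped the middle bolt as a control, and it held at 91.5 mm. I did not tap the right bolt.
- **Returning the rod:** It seated with its tip 4.0 mm above the table, the same height as at the start. Pictures after release show it upright in the stand.
- **Opening the cap:** At a commanded 51° the wrist picture showed about 47°, so I moved on to a commanded 54°. The last picture reads about 49.7°, with the tab in the gripper, small forces (under 6 N) and both other caps shut.
- **Other objects:** The tape, wrench, mug and the two larger rods look unmoved in the top view, taken just before the last small lift.

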